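# Spray and open a stuck jam jar

### The arm

A 7-joint arm with a two-finger parallel gripper is mounted at the origin on the work surface. World frame = base frame: x ahead of the robot, y to its left, z up, the work surface at z = 0. Lengths are in m, angles in degrees, forces in N, time in s.
With the tool pointing down it reaches from about 0.4 to 0.925 m from the base axis. Payload 4.1 kg.
Tool frame: the origin (TCP) lies midway between the tips of the shut fingers; the grasp point (between the pads) lies 19 mm behind it; z points along the fingers, y is the line along which they close (so a half turn about z gives the same grasp; the last joint's range is limited). The gripper opens to 85 mm and grips with 20 to 120 N. Pads are 22 mm wide; open, the fingers measure 114 mm over their backs; the gripper's body (76 mm by 85 mm) begins 54 mm behind the grasp point. The pads swing forward as they close: fully open they stand 13 mm farther back than shut.
Start: joints at [-82.85, 22.827, 2.584, 88.041, -1.071, 69.15, -2.905], TCP at [0.144, 0.634, 0.231] pointing down, gripper open.
Joint ranges: [-161.44, 161.44], [-28.35, 127.94], [-78.24, 83.42], [0, 140.83], [-78.03, 258.03], [13.02, 114.36], [-168.23, 168.23]. Speed limits (degrees/s): [147.25, 147.25, 180, 180, 180, 180, 180].

### API

Orientations are given as [roll, pitch, yaw] about the fixed x, y, z axes, in that order (R = Rz(yaw) Ry(pitch) Rx(roll)).
In Python, from station import arm, jaws, imaging, job gives the robot as it stands. Calls block until the motion is done:
- arm.move_to(position, orientation): joint-space move of the TCP to a pose.
- arm.move_l(position, frame=None, velocity=0.15, force_limit=None): straight line of the TCP; frame=None keeps the orientation; velocity is the mean speed in m/s. With force_limit (N) it stops when the force on the tool has changed by that much, and returns True; else False.
- arm.goto_joints(angles): joint-space move.
- jaws.set_gripper(opening, f_grip=None): opening from 0.0 (shut) to 1.0 (fully open); f_grip is the grip in N (None keeps the last); returns when the fingers have stopped.
- arm.dwell(seconds).
- arm.ik(position, orientation): joint angles nearest the present ones, or None.
- arm.get_obs(): the state.
- imaging.capture(name): name is "scene" or "side" or "wrist"; returns (picture, depth): 420x560x3 uint8, red, green, blue; 420x560 float32, m along the optical axis (not along the pixel's ray), 0 where there is no reading.
- imaging.camera_params(name): a dict with "vfov" (degrees; the focal length in pixels is half the picture's height over the tangent of half this angle, whatever the lens; pixels are square), "cx", "cy" (the principal point, pixels), "world_to_cam" (4x4, takes a point from world to camera coordinates). Camera axes: x right, y up, looking along -z (the intrinsics and any distortion apply to the point x, -y, -z); pixel columns grow to the right and rows downward; lengths in m; the calibration is good to about 2 mm. A picture is of the moment at which its call begins: read the wrist's pose just before it. camera_params takes no time and is no camera call; for the wrist camera it gives the pose at the moment of the call.
A pose or a line that the arm cannot do raises arm.PlanningError and nothing moves.
- job.finish_job(): hands the job in; it is judged then, once.
The state is a dict: "time_s": time; "joint_pos": joint angles; "joint_vel": joint speeds; "tau": joint torques, N m; "eef_pos": TCP position; "ee_rot": TCP orientation; "contact_force": force on the tool from outside, world axes, zero at the start; "ft_torque": the same for the moment, N m; "gripper_width": opening from 0.0 (shut) to 1.0 (fully open); "grip_force": force on a finger pad.
Only numpy, scipy, OpenCV 4.12 (cv2) and the standard library are available. Lean on these libraries where they do the work, as an engineer would, in place of code of your own. Each camera call takes 0.05 s, during which the arm holds its last target. There are 200 camera calls.

### The job

The green lid of the jam jar is stuck. Press the orange spray nozzle that points at it all the way down and let it spring back up, then unscrew the lid anticlockwise while the holder braces the jar, stopping once its thread lets go. Lift it straight off without pulling the jar out of the holder and finish still gripping the lid, level and still, about two or three centimetres above the jar's open mouth; leave everything else on the counter alone.

Things in the scene. Friction and masses are not known exactly. Their poses are not given: they have to be found in the camera images.
- lid_center (a point): centre (on the axis, half-way up) of the jam jar's round dark green ribbed lid: 58 mm across, 20 mm high, level, 35 g; top 10 mm above this point, lower edge 10 mm below. Below that edge the neck (42 mm across) is free for 20 mm down to the jar's wider shoulder. Tight: it takes up to about 0.8 N m to turn (grip with some 80 N)
- lid: the same lid, origin at its lower edge. Short three-start thread: free after 50 to 60 degrees anticlockwise from above, plus up to 8 that the jar turns in its holder; a stop at about 95; 75 to 85 is right, in one grasp, at constant height. While engaged, pulling up lifts the jar. A sprung seal pushes the freed lid up by up to 2 mm; lifted 14 mm it clears the mouth
- lid_mark (a point): white dot, 8 mm wide, on the top face of the lid, 22 mm from its axis; it shows how far the lid has turned
- jar_center (a point): point on the axis of the jam jar, 51 mm above its underside, z up. Hexagonal dark red jar, 54 mm across flats, 62 across corners, shoulder 70 mm and round mouth 102 mm above its underside, about 0.42 kg. With the lid on, the lid's centre is 50 mm above this point. It stands loose, 1 mm play at each face, in the holder, which keeps it from turning
- jar: the same jar, origin at the centre of its underside
- holder: fixed holder that braces the jar: dark steel plate 110 x 110 x 8 mm with a black hexagonal rubber wall, 42 mm high in all; origin at the plate's underside on the jar's axis. The spray bottle stands on its +y side
- nozzle (a joint): how far the spray nozzle is pressed down, m: 0 up, 0.007 fully down; springs back by itself; about 2 N to start and 6 N when fully down
- nozzle_top (a point): centre of the flat top face (32 mm wide, pressed straight down) of the orange spray nozzle, 127 mm above the counter when up, on a fixed white and blue bottle 50 mm wide; its thin spout points at the jar, whose axis is 150 to 190 mm away
- mug_center (a point): bystander: blue mug, 80 mm wide, 92 mm high; point at half height
- honey_center (a point): bystander: amber honey jar with a brass lid, 68 mm wide, 100 mm high; its centre
- bowl_center (a point): bystander: white bowl, 120 mm wide, 50 mm high; point at half height
- shaker_center (a point): bystander: steel shaker, 40 mm wide, 70 mm high; its centre
- butter_center (a point): bystander: white butter dish, 70 x 110 x 45 mm; its centre
- spoon_grip (a point): bystander: wooden spoon, 170 mm long, lying on the counter; point on its handle
Mind the look-alikes: they are no part of the job. There is more than one size of the lid; the job needs the larger.

How it is judged:
By the outcome, as a careful person would: the job done as asked, in the order asked, and still so for the second after the job is handed in, while the arm keeps its last pose, push and grip.
It also fails if it takes over 42 s, if anything falls off the work surface, if the arm or the gripper's body presses on something with over 40 N, if the wrist force passes 120 N, or if a joint passes its speed limit or range.

## Working session

There is one attempt and no reset: what is moved stays moved. The work goes in short steps, each a Python script; the robot and the scene stay as the last script left them, time stands still between calls to the robot, and variables do not carry over. Pictures are saved under pics/ and viewed, at most 10 in all, crops included, and the job is handed in when it is done.

```bash
ls; mkdir -p pics; cat > h.py <<'E'
import numpy as np, cv2
from station import arm, jaws, imaging, job
def cap(name):
    p=imaging.camera_params(name); im,d=imaging.capture(name); return im,d,p
def pts(d,p):
    """world point per pixel"""
    h,w=d.shape; f=h/2/np.tan(np.radians(p['vfov'])/2)
    v,u=np.mgrid[:h,:w]
    c=np.stack([(u-p['cx'])/f*d,-(v-p['cy'])/f*d,-d,np.ones_like(d)],-1)
    return (c@np.linalg.inv(np.array(p['world_to_cam'])).T)[...,:3]
E
python3 - <<'E'
from h import *
for n in ('scene','side'):
    im,d,p=cap(n); np.savez(f'{n}.npz',im=im,d=d,**{k:np.array(v) for k,v in p.items()})
    cv2.imwrite(f'pics/{n}0.png',im[...,::-1]); print(n,{k:(v if k!='world_to_cam' else np.round(v,3).tolist()) for k,v in p.items()})
E
```

```text
pics
scene {'vfov': 57.93198604279618, 'cx': 284.96264989087473, 'cy': 208.59832297948634, 'world_to_cam': [[0.72, 0.694, -0.003, -0.378], [-0.559, 0.583, 0.59, 0.266], [0.411, -0.423, 0.808, -1.368], [0.0, 0.0, 0.0, 1.0]]}
side {'vfov': 45.47967395637673, 'cx': 279.8913413427841, 'cy': 206.8137471708441, 'world_to_cam': [[0.691, -0.723, 0.019, -0.41], [0.378, 0.383, 0.843, -0.272], [-0.617, -0.575, 0.538, -0.987], [0.0, 0.0, 0.0, 1.0]]}
```

View pics/scene0.png

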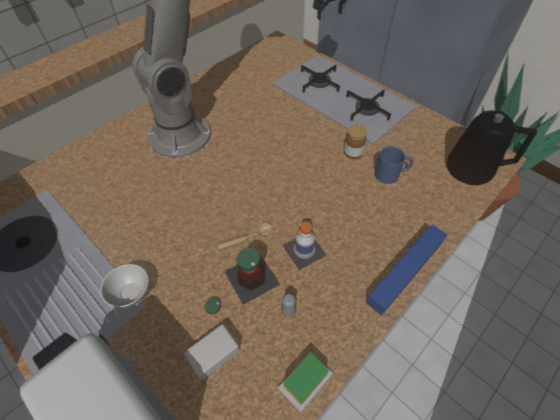

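View pics/side0.png

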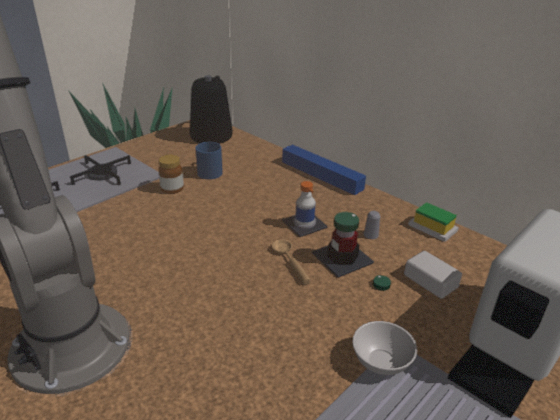

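Scene: the jar's dark green lid is at (249,258), with the nozzle on the bottle at (306,228) to its right. A loose, smaller green lid lies on the counter at (213,305), which is the look-alike. There is also a green sponge at (306,375). In the side view the lid is at (346,222), the nozzle at (306,187) and the loose lid at (382,283). The lid on the jar in the holder fits the description because it sits at about 0.12 m height next to the bottle; I'll check its size and take an enlarged crop.

```bash
python3 - <<'E'
from h import *
crops=[]
for n,lid,noz,sm in (('scene',(249,258),(306,228),(213,305)),('side',(346,222),(306,187),(382,283))):
    z=np.load(n+'.npz'); im,d=z['im'],z['d']; P=pts(d,dict(vfov=z['vfov'],cx=z['cx'],cy=z['cy'],world_to_cam=z['world_to_cam']))
    print(n,'table z',np.round(np.nanmedian(P[300:310,330:340,2] if n=='scene' else P[300:310,240:250,2]),4))
    hsv=cv2.cvtColor(im,cv2.COLOR_RGB2HSV)
    for nm,(u,v),hr in (('lid',lid,(60,95)),('noz',noz,(0,17)),('small',sm,(60,95))):
        m=np.zeros(d.shape,bool); m[v-18:v+18,u-18:u+18]=1
        m&=(hsv[...,0]>=hr[0])&(hsv[...,0]<=hr[1])&(hsv[...,1]>90)&(d>0)
        q=P[m]; 
        if len(q)<5: print(nm,len(q)); continue
        zt=np.percentile(q[:,2],95); t=q[q[:,2]>zt-.005]
        c,(w,h),_=cv2.minAreaRect((t[:,:2]*1000).astype(np.float32))
        print(nm,len(q),'ztop',zt.round(4),'top centre',np.round(c,1),'mean',t.mean(0).round(4),'size',round(w),round(h))
    crops.append(cv2.resize(im[lid[1]-50:lid[1]+70,lid[0]-60:lid[0]+80],None,fx=2.8,fy=2.8,interpolation=cv2.INTER_CUBIC))
cv2.imwrite('pics/crop.png',np.hstack(crops)[...,::-1])
o=arm.get_obs(); print(o)
E
```

```text
scene table z 0.001
lid 0
noz 976 ztop 0.1275 top centre [645.  -47.3] mean [ 0.6442 -0.0475  0.1274] size 29 31
small 0
side table z 0.0001
lid 8 ztop 0.1203 top centre [ 589.2 -208.5] mean [ 0.5896 -0.2075  0.1193] size 31 36
noz 825 ztop 0.1261 top centre [639.5 -45.8] mean [ 0.6388 -0.0469  0.1257] size 37 31
small 123 ztop 0.0157 top centre [ 580.5 -335.2] mean [ 0.5796 -0.3361  0.0135] size 32 34
{'time_s': 0.1, 'joint_pos': array([-82.85075449,  22.8656903 ,   2.5823755 ,  88.10538576,
        -1.07290503,  69.14867115,  -2.90469407]), 'joint_vel': array([-0.01615399, -0.02862489,  0.04064929, -0.20911006, -0.03939045,
       -0.04090555, -0.05113746]), 'tau': array([ 3.32505646e-03, -4.76262724e+01,  1.37032986e+00, -2.54949439e+01,
        1.20794610e-02,  5.07396544e-03, -1.04126303e-05]), 'eef_pos': array([0.14411036, 0.63326315, 0.23040267]), 'ee_rot': array([-1.79904632e+02,  5.99980687e-03,  1.67182768e+02]), 'contact_force': array([-1.33564045, -0.32662975, -0.49453404]), 'ft_torque': array([-0.00950024, -0.04121517,  0.01514396]), 'grip_force': 0.0, 'gripper_width': 0.9992663783657013}
```

View pics/crop.png

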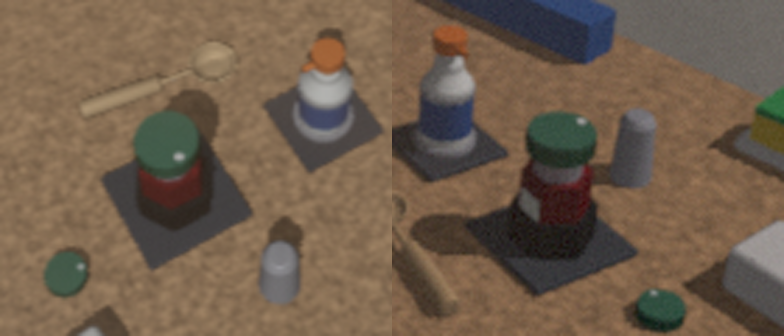

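The crop confirms it. The dark green lid on the red jar in the steel holder is clearly larger (about 58 mm, top at 0.12 m). The loose one at crop (66,272) is about 32 mm across on the counter and is not the one. A white dot shows at crop (179,157), toward the scene camera's lower right.

```bash
python3 - <<'E'
from h import *
for n in ('scene','side'):
    z=np.load(n+'.npz'); d=z['d']; P=pts(d,{k:z[k] for k in ('vfov','cx','cy','world_to_cam')})
    m=(d>0)&(P[...,2]>.113)&(P[...,2]<.13)&(np.hypot(P[...,0]-.59,P[...,1]+.21)<.06)
    q=P[m]; (c,r)=cv2.minEnclosingCircle((q[:,:2]*1000).astype(np.float32)); print(n,m.sum(),'lid top',np.round(c,1),round(r,1),'z',np.median(q[:,2]).round(4),'bary',q.mean(0).round(4))
for nm,p in (('noz',[.642,-.0465,.2]),('lid',[.59,-.21,.086])):
    for y in range(-180,180,30):
        j=arm.ik(p,[180,0,y]); print(nm,y,None if j is None else np.round(j,0))
E
```

```text
scene 412 lid top [ 598.8 -209.3] 29.8 z 0.1199 bary [ 0.6003 -0.2108  0.1197]
side 319 lid top [ 595.  -206.8] 32.2 z 0.1186 bary [ 0.5942 -0.2099  0.1185]
noz -180 [-34.  31.  49.  92. -25.  68. 111.]
noz -150 [-27.  28.  39.  92. -19.  67. 136.]
noz -120 [-24.  27.  34.  92. -16.  66. 164.]
noz -90 [ -43.   44.   72.   92.  -43.   76. -145.]
noz -60 [ -43.   44.   72.   92.  -43.   76. -115.]
noz -30 [-43.  44.  72.  92. -43.  76. -85.]
noz 0 [-41.  39.  65.  92. -36.  73. -60.]
noz 30 [-37.  34.  56.  92. -30.  70. -35.]
noz 60 [-36.  33.  53.  92. -28.  69.  -7.]
noz 90 [-35.  32.  51.  92. -27.  69.  22.]
noz 120 [-36.  34.  55.  92. -29.  69.  54.]
noz 150 [-36.  33.  53.  92. -28.  69.  83.]
lid -180 [-14.  35.  41. 100. -27.  55. 128.]
lid -150 [-18.  38.  48. 100. -33.  57. 163.]
lid -120 [ 54.  39. -55.  98.  36.  62. 138.]
lid -90 [ -29.   53.   72.  101.  -55.   69. -121.]
lid -60 [-29.  53.  72. 101. -55.  69. -91.]
lid -30 [-24.  45.  61. 101. -44.  62. -69.]
lid 0 [-16.  37.  45. 100. -31.  56. -49.]
lid 30 [-15.  36.  44. 100. -29.  56. -20.]
lid 60 [-15.  36.  43. 100. -29.  56.  10.]
lid 90 [-16.  36.  45. 100. -30.  56.  41.]
lid 120 [-17.  37.  46. 100. -31.  56.  71.]
lid 150 [-12.  34.  38. 100. -25.  54.  96.]
```

```bash
python3 - <<'E'
from h import *
jaws.set_gripper(0.0,f_grip=30)
arm.move_to([.642,-.0465,.19],[180,0,30])
print(arm.get_obs()['time_s'])
arm.move_l([.642,-.0465,.135],velocity=.1)
arm.dwell(.3); o=arm.get_obs(); print('pre',o['eef_pos'],o['contact_force'])
hit=arm.move_l([.642,-.0465,.1135],velocity=.025,force_limit=13)
o=arm.get_obs(); print(hit,o['eef_pos'],o['contact_force']); im1=cap('side')[0]
arm.move_l([.642,-.0465,.20],velocity=.12)
im2,_,_=cap('side'); o=arm.get_obs(); print(o['time_s'],o['contact_force'])
w,d,p=cap('wrist'); np.savez('w1.npz',im=w,d=d,**{k:np.array(v) for k,v in p.items()})
c=lambda i:cv2.resize(i[150:270,240:400],None,fx=2.4,fy=2.4)
a=np.hstack([c(im1),c(im2)]); cv2.imwrite('pics/press.png',np.vstack([a,cv2.resize(w,(400,300)).__class__(shape=(0,768,3),dtype=np.uint8)])[...,::-1])
cv2.imwrite('pics/w1.png',w[...,::-1])
E
```

```text
3.8333
pre [ 0.64232657 -0.04657187  0.1355571 ] [-0.22037088  0.2863864   0.09813882]
True [ 0.64216278 -0.04649896  0.12034221] [-0.89364692  0.36926314  5.55535813]
6.3917 [-0.55917756 -0.89208324 -0.54692727]
```

View pics/press.png

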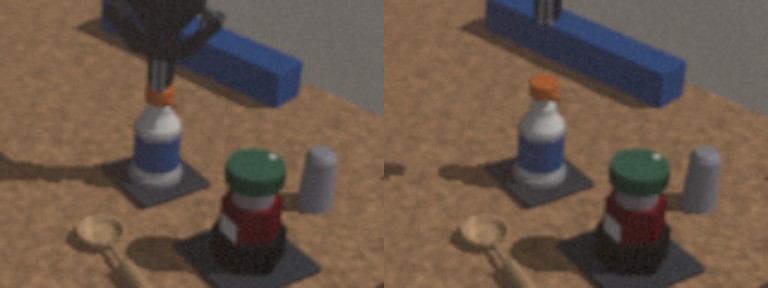

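The left crop shows the nozzle pressed by the shut fingers, and the right crop shows it sprung back. The lid's dot is at (270,158) in the left crop. After the trip the arm relaxed to 5.6 N, so I can't be sure the nozzle stayed at the bottom. I'll press once more with a steady hold.

```bash
python3 - <<'E'
from h import *
arm.move_l([.642,-.0465,.131],velocity=.12)
hit=arm.move_l([.642,-.0465,.1165],velocity=.02,force_limit=25)
o=arm.get_obs(); print(hit,o['eef_pos'],o['contact_force']); arm.dwell(.2)
o=arm.get_obs(); print(o['eef_pos'],o['contact_force'])
arm.move_l([.642,-.0465,.20],velocity=.12)
jaws.set_gripper(1.0)
arm.move_to([.597,-.208,.20],[180,0,30]); arm.dwell(.2)
w,d,p=cap('wrist'); np.savez('w2.npz',im=w,d=d,**{k:np.array(v) for k,v in p.items()})
cv2.imwrite('pics/w2.png',w[...,::-1]); o=arm.get_obs(); print(o['time_s'],o['eef_pos'],o['ee_rot'])
P=pts(d,p); m=(d>0)&(P[...,2]>.113)&(P[...,2]<.125)&(np.hypot(P[...,0]-.597,P[...,1]+.208)<.05)
q=P[m]; c,r=cv2.minEnclosingCircle((q[:,:2]*1000).astype(np.float32)); print('lid',m.sum(),c,r,q.mean(0),np.median(q[:,2]))
E
```

```text
False [ 0.64269572 -0.04666894  0.11996926] [-4.85669089  2.5816912  19.65103224]
[ 0.64268203 -0.04668494  0.11995312] [-4.96485411  2.21311601 19.4512105 ]
10.8333 [ 0.59781675 -0.20620539  0.19969877] [-1.79971003e+02 -6.86071382e-04  3.01729673e+01]
lid 4358 (599.3671875, -208.0099334716797) 29.544023513793945 [ 0.60061739 -0.20728576  0.11938793] 0.11949591257228362
```

View pics/w2.png

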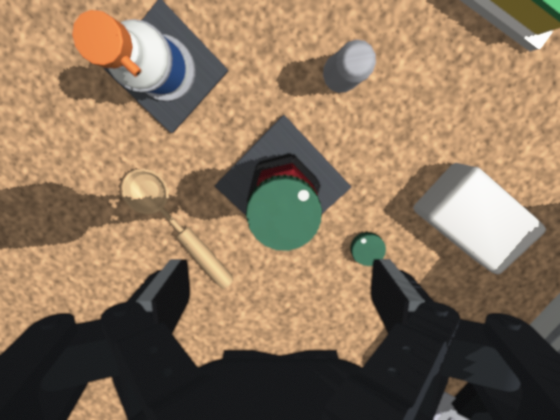

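The wrist view shows the lid at (285,213), fingers straddling it, dot at (304,196), and the small look-alike lid at (368,248), clear of the fingers. The nozzle bottomed at z = 0.120 with 19 N and is up again. Next I'll descend and close gently, checking the side force.

```bash
python3 - <<'E'
from h import *
t=np.array([.5995,-.208,.0])
arm.move_l((t+[0,0,.135]).tolist(),[180,0,30],velocity=.15)
o=arm.get_obs(); print(o['eef_pos'],o['contact_force'])
hit=arm.move_l((t+[0,0,.086]).tolist(),velocity=.06,force_limit=8); arm.dwell(.2)
o=arm.get_obs(); print(hit,o['time_s'],o['eef_pos'],o['ee_rot'],o['contact_force'])
if not hit:
    jaws.set_gripper(0.0,f_grip=20); arm.dwell(.2); o=arm.get_obs()
    a=np.radians(30); yd=np.array([np.sin(a),-np.cos(a),0])
    print(o['time_s'],o['eef_pos'],o['contact_force'],o['ft_torque'],'along y',o['contact_force']@yd,o['gripper_width']*85,o['grip_force'])
E
```

```text
[ 0.59980815 -0.20823441  0.13539969] [ 0.09641924 -0.37191325 -0.75908931]
False 12.5833 [ 0.59975053 -0.20812239  0.08642734] [ 1.79969829e+02 -3.01972441e-02  3.00013798e+01] [ 0.2906557   0.32861197 -0.46220937]
13.1583 [ 0.59969818 -0.20821339  0.08621477] [ 0.54563433 -0.63656413  1.57493427] [-0.11039922 -0.04384842 -0.04973283] along y 0.8240978770636607 56.672793739734146 21.56967436429113
```

```bash
cat > show.py <<'E'
from h import *
def st(tag):
    o=arm.get_obs(); print(tag,round(o['time_s'],2),'p',o['eef_pos'].round(4),'rpy',o['ee_rot'].round(1),'F',o['contact_force'].round(1),'T',o['ft_torque'].round(2),'w',round(o['gripper_width']*85,1),'g',round(o['grip_force']))
    return o
E
python3 - <<'E'
from show import *
jaws.set_gripper(0.0,f_grip=95); o=st('grip')
q=np.array(arm.ik([.5995,-.208,.086],[180,0,30])); print('dq',(q-o['joint_pos']).round(2))
im0=cap('scene')[0]
if np.abs(q-o['joint_pos']).max()<1.5:
    for k in range(1,6):
        g=q.copy(); g[6]+=16*k; arm.goto_joints(g.tolist()); o=st(16*k)
        if np.abs(o['contact_force']).max()>40 or abs(o['ft_torque'][2])>3: print('STOP'); break
    arm.dwell(.2); st('end')
im1=cap('scene')[0]; im2=cap('side')[0]
c=lambda i,u,v:cv2.resize(i[v-35:v+45,u-40:u+40],None,fx=3.3,fy=3.3,interpolation=cv2.INTER_CUBIC)
cv2.imwrite('pics/turn.png',np.hstack([c(im0,249,258),c(im1,249,258),c(im2,346,222)])[...,::-1])
E
```

```text
grip 13.38 p [ 0.5999 -0.2084  0.0866] rpy [179.9  -0.   30. ] F [ 0.1 -0.2  5. ] T [-0.06  0.02  0.02] w 55.4 g 99
dq [-0.    0.03 -0.03  0.04 -0.01 -0.   -0.  ]
16 13.8 p [ 0.6003 -0.208   0.0867] rpy [ 1.799e+02 -1.000e-01  4.600e+01] F [0.5 0.5 5.7] T [ 0.01 -0.07  0.16] w 55.1 g 100
32 14.18 p [ 0.6001 -0.2076  0.0869] rpy [ 1.80e+02 -1.00e-01  6.21e+01] F [-0.2  1.5  8.4] T [0.32 0.13 0.16] w 55.2 g 100
48 14.55 p [ 0.5996 -0.2077  0.0869] rpy [ 1.8e+02 -1.0e-01  7.8e+01] F [-2.1  0.4  9.4] T [0.27 0.47 0.13] w 55.7 g 100
64 14.93 p [ 0.6001 -0.2079  0.087 ] rpy [179.9  -0.   94. ] F [0.3 0.6 7.2] T [0.14 0.13 0.16] w 55.4 g 100
80 15.3 p [ 0.6002 -0.2078  0.087 ] rpy [179.9   0.  110.1] F [-0.6  0.7  8.1] T [0.2  0.1  0.11] w 55.4 g 100
end 15.5 p [ 0.6003 -0.2078  0.087 ] rpy [179.9   0.  110. ] F [-0.6 -0.1  7.4] T [0.24 0.18 0.1 ] w 55.1 g 100
```

View pics/turn.png

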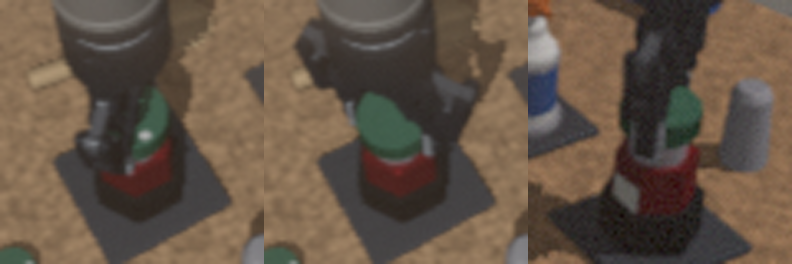

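Left crop: before turning, the dot is at (145,134). Middle crop: after turning, the dot is gone from that spot and now lies under the gripper, so the lid turned with the fingers. I'll test with a small straight lift: a free lid weighs 0.3 N, a caught jar about 4.5 N.

```bash
python3 - <<'E'
from show import *
a=cap('side')[0]
arm.move_l([.5995,-.208,.090],[180,0,110],velocity=.01); arm.dwell(.2); o=st('up4')
w=cap('wrist')[0]; b=cap('side')[0]
c=lambda i,u,v:cv2.resize(i[v-35:v+65,u-40:u+40],None,fx=3.3,fy=3.3,interpolation=cv2.INTER_CUBIC)
cv2.imwrite('pics/lift.png',np.hstack([c(a,346,222),c(b,346,222),w[:330,140:400]])[...,::-1])
E
```

```text
up4 16.4 p [ 0.5994 -0.2079  0.0898] rpy [-180.   -0.  110.] F [0.1 1.  0.3] T [-0.   -0.02  0.05] w 55.3 g 100
```

View pics/lift.png

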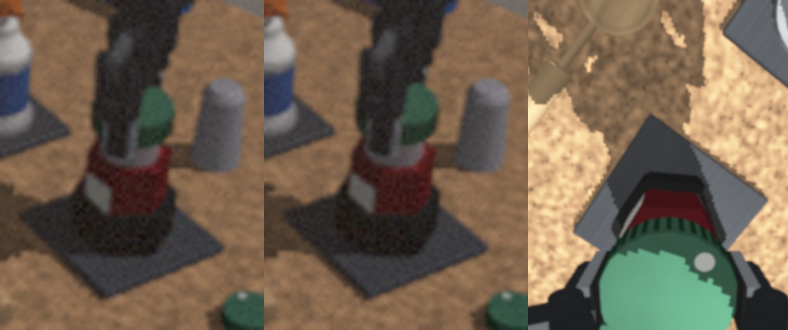

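Free: the vertical force is about 0 and the jar stays put. In the wrist view the dot keeps its place relative to the gripper (705,262), so the lid turned the full 80°. Now I'll lift it straight up so its lower edge is about 25 mm above the mouth.

```bash
python3 - <<'E'
from show import *
arm.move_l([.5995,-.208,.1215],[180,0,110],velocity=.03); arm.dwell(.6); o=st('up'); print(np.abs(o['joint_vel']).max())
b=cap('side')[0]; s=cap('scene')[0]
c=lambda i,u,v:cv2.resize(i[v-55:v+65,u-60:u+60],None,fx=3,fy=3,interpolation=cv2.INTER_CUBIC)
cv2.imwrite('pics/final.png',np.hstack([c(b,346,222),c(s,249,258)])[...,::-1])
E
```

```text
up 18.3 p [ 0.5995 -0.208   0.1215] rpy [180.  -0. 110.] F [0.7 0.3 0.6] T [-0.02 -0.05 -0.  ] w 55.1 g 100
0.16782268275507767
```

View pics/final.png

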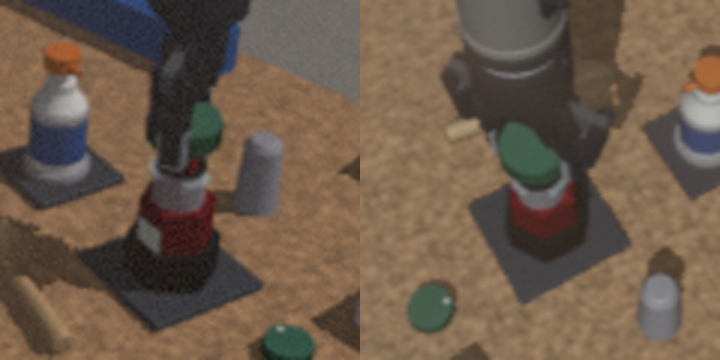

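The lid is gripped, level at (190,128), above the jar's open mouth at (180,172). The jar is seated in its holder, the nozzle is up at (63,58), and the other items in view are where they were.

```bash
python3 -c "
from station import job; print(job.finish_job())"
```

```text
the job is handed in; nothing more can be done
None
```

I pressed the nozzle fully and let it spring back (twice, as I wasn't sure the first press stayed at the bottom), unscrewed the lid about 80° and lifted it off; the job is handed in with the lid gripped level about 25 mm above the open jar, still seated in its holder.

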